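# Take the domed truffle out of the sweet keeper with the tongs

## Robot

A 6-joint arm with a two-finger parallel gripper is mounted at the origin on a cart in front of the work surface, level with it; the furniture and walls round the work are solid. World frame = base frame: x ahead of the robot, y to its left, z up, the work surface at z = 0. Lengths are in m, angles in rad, forces in N, time in s.
With the tool pointing down it reaches from about 0.25 to 0.725 m from the base axis. Payload 4 kg.
Tool frame: the origin (TCP) lies on the centre line of the jaws, within the pads' length; the fingertips stand 22 mm ahead of it and the grasp point (between the pads) lies 3 mm ahead of it; z points along the fingers, y is the line along which they close (so a half turn about z gives the same grasp; the last joint's range is limited). The gripper opens to 85 mm and grips with 20 to 120 N. Pads are 22 mm wide; open, the fingers measure 114 mm over their backs; the gripper's body (76 mm by 85 mm) begins 54 mm behind the grasp point. The pads swing forward as they close: fully open they stand 13 mm farther back than shut.
Start: joints at [1.102, 0.241, 0.005, 1.335, 0, 1.571], TCP at [0.226, 0.446, 0.223] pointing down, gripper open.
Joint ranges: [-2.72, 2.72], [-1.05, 1.87], [-1.09, 1.28], [-1.99, 2.15], [-1.42, 1.44], [-3.14, 3.14]. Speed limits (rad/s): [2.79, 2.79, 3.14, 3.14, 3.14, 3.14].

## Interface

Orientations are given as a unit quaternion [x, y, z, w].
In Python, from workcell import bot gives the robot as it stands.
- The arm moves only by the shell command python3 -m inch 'ROWS'. ROWS is JSON, one flat list of numbers, 7 for each row, row after row: the shift along the world's x, y, z in mm, then the turn, a rotation vector about the world's x, y, z in rad, then the opening in per cent of the stroke, from 0 (shut) to 100 (fully open). A call has 1 to 8 rows; each row is the pose to reach, as a shift and turn from the pose commanded when the call began; what a row does not reach only later rows make up. A row lasts 1/12 s, in which the tool goes at most 41.7 mm and 7.16 degrees, less where a joint would pass 70% of its speed; a pose out of reach is approached as far as the arm can. A call with a gripper value outside its range is refused whole. The fingers move at their own pace and stop on an object; the grip force is fixed at half the most. Time passes only in rows, so rows that repeat a pose let the fingers close. It gives the time, the measured TCP pose, the force, the opening and the grip force at its end, in the units of the state.
- bot.get_obs(): the state, without advancing time (a new reading comes with each control period).
- bot.camera(name): name is "scene" or "top" or "wrist"; returns the picture (400x640x3 uint8, blue, green, red); there is no depth.
- bot.camera_info(name): a dict with "intrinsics" (3x3 intrinsics, pixels), "camera_from_world" (4x4, takes a point from world to camera coordinates); the wrist camera has in their place "hand_eye" (4x4, takes a point from camera to tool coordinates, whose origin is the TCP and whose axes are the flange's). Camera axes: x right, y down, z forward; pixel columns grow to the right and rows downward; lengths in m; the calibration is good to about 2 mm. The wrist camera is an equidistant fisheye: a pixel r from the principal point sees the ray r / f radians off the axis. A picture is of the moment at which its call begins: read the wrist's pose just before it. camera_info takes no time and is no camera call.
- bot.job_done(): hands the job in; it is judged then, once.
Trained networks look in the newest picture that a camera, given by its name, has taken for a name from the list of things; names that differ only in an ending like _2 or _b are one class to them, and where a whole thing is asked for, a point or a joint stands for the part that bears it (a point fixed in the world has none). Each returns a list of dicts, best first, with "confidence" (0 to 1); they miss things now and then, are a little off and sometimes report something else, mostly with a low value. They report only what shows in the picture. A call takes as long as a camera call.
- bot.silhouettes(camera, target): "mask" (400x640 bool, what is visible of it) and "uv" ([column, row] in pixels, amid what is visible of it).
- bot.spot_point(camera, target): "uv" ([column, row] in pixels: a listed point, or the origin of a listed thing).
The state is a dict: "clock": time; "joint_pos": joint angles; "joint_vel": joint speeds; "tau": joint torques, N m; "eef_pos": TCP position; "tool_rot": TCP orientation; "ft_force": force on the tool from outside, world axes, zero at the start; "ft_torque": the same for the moment, N m; "grip_width": finger opening in m; "grasp_force": force on a finger pad.
Only numpy, scipy, OpenCV 4.12 (cv2) and the standard library are available. Lean on these libraries where they do the work, as an engineer would, in place of code of your own. Each camera call takes 0.05 s, during which the arm holds its last target. There are 200 camera calls.

## Task

Slide the clear cover of the wooden sweet keeper to the right until it reaches its stop, and leave it open. Then take the steel tongs from their stand, close them on the tall domed truffle (not the square praline or the flat coin, which stay where they are) and lift it at least 10 cm above the tray floor. Touch the truffle with the tongs only, and finish while still holding it up, still, in the tongs.

Things in the scene. Friction and masses are not known exactly. Their poses are not given: they have to be found in the camera images.
- keeper: fixed wooden case 126 mm deep (its x), 330 mm long (its y); origin at the centre of its underside on the table, +y end to the robot's left. Inner floor 6 mm above the table, walls and rails up to 52 mm. Its left half (y 3 to 159 mm, 114 mm wide inside) holds three chocolates in a row along y, about 45 mm apart; a middle wall 36 mm high parts off the empty right half.
- cover (a joint): clear cover of the keeper, a plate 160 mm long, top at 50 mm, on two rails: m slid toward the keeper's -y (the robot's right). 0 = left half covered, 0.150 = at its stop with the left half wholly free; it starts at 0 to 0.03. Friction about 3 N (4 N at 100 mm/s); it stays where it is left.
- cover_handle (a point): centre of the wooden bar handle on top of the cover: 50 mm along the keeper's x, 12 mm thick along y, 32 mm high (its top is 82 mm above the table). Moves with the cover.
- stand: fixed wooden stand for the tongs, foot 110 x 60 mm, with an upright open pocket 74 x 26 mm inside (long side along its x), 45 mm high; the pocket's floor is 5 mm above the table. Origin at the centre of its underside.
- tongs_grip (a point): grip point of the tongs, midway between their two finger plates (each 20 mm wide in y, 32 mm high, centred at this height). x is the line along which they close, z is up. 85 mm above the tip ends, 41 mm below the top of the bow. 46 mm over the plates here when sprung open, about 38 mm when the tips hold 30 mm; each mm squeezed off here takes about 3.4 mm off the tip gap.
- tongs: steel spring tongs, 125 mm long, 80 g, standing upright in the stand, bow and hinges at the top; origin midway between the tip ends, axes as the grip point. Tips sprung open 58 mm apart inside, 68 mm over all, 22 mm wide in y, slightly hollowed. Squeezing begins at about 3 N on each plate and takes about 5 N at a 30 mm tip gap; let go, they spring open.
- truffle_center (a point): centre, half-way up, of the domed truffle: brown, round, 30 mm across, 28 mm high with upright sides for 16 mm and a domed top, flat base, 20 g; the tallest of the three chocolates.
- truffle: the same truffle, origin at the centre of its base.
- praline: square brown chocolate 29 x 29 x 17 mm, origin at the centre of its base; stays in place.
- coin: flat round brown chocolate, 34 mm across and 11 mm high, origin at the centre of its base; stays in place.
- ball_dispenser: obstacle: fixed sweet dispenser behind the work, 150 mm wide (y) and 335 mm high; origin under its base; its front, with the crank, reaches 82 mm toward the robot from the origin. Wrist and gripper, carried over the keeper, must keep to the robot's side of it.

How it is judged:
On the way, in this order (a step that is already met when the one before it is completed fails the run):
1. the cover is slid open to its stop (value of joint cover above 0.14 m), for 0.2 s.
2. the tongs are lifted out of their stand in the gripper (height (world z) of tongs above 0.055 m and contact force between the fingers and tongs above 0.5 N), for 0.2 s.
3. the truffle is lifted off the tray in the tongs (height (world z) of truffle above 0.03 m and contact force between tongs and truffle above 0.3 N and contact force between keeper and truffle below 0.05 N), for 0.2 s.
At the end, for the whole second after the job is handed in: the cover is within 10 mm of its open stop; the gripper holds the tongs and the tongs alone hold the truffle, its base more than 10 cm above the table, at rest (under 30 mm/s), the tongs clear of keeper and stand; praline and coin are within 30 mm of where they were (value of joint cover above 0.14 m and height (world z) of truffle above 0.1 m and contact force between tongs and truffle above 0.3 N and contact force between the fingers and tongs above 0.5 N and contact force between each of the arm, the fingers and truffle below 0.05 N and contact force between each of keeper, stand and tongs below 0.05 N and linear speed of truffle below 0.03 m/s and distance of each of praline, coin from where it was at the start of the episode below 0.03 m); the arm keeps its last pose, push and grip.
It fails at once if the gripper touches the truffle itself (contact force between any of the fingers, the arm and truffle above 0.3 N).
It fails at once if the praline or the coin is pushed out of its place (distance of any of praline, coin from where it was at the start of the episode above 0.03 m).
It also fails if it takes over 61 s, if anything falls off the work surface, if the arm or the gripper's body presses on something with over 40 N, if the wrist force passes 120 N, or if a joint passes its speed limit or range.

## Working session

There is one attempt and no reset: what is moved stays moved. The work goes in short steps, Python scripts to look and compute and a shell command to move; the robot and the scene stay as the last step left them, time stands still between calls to the robot, and variables do not carry over. Pictures are saved under pics/ and viewed, at most 13 in all, crops included, and the job is handed in when it is done.

```bash
mkdir -p pics; cat > h.py <<'E'
import numpy as np, cv2
from workcell import bot
from scipy.spatial.transform import Rotation as R
def ray(cam,uv,obs=None):
    i=bot.camera_info(cam);K=np.array(i["intrinsics"])
    if cam!="wrist":
        T=np.linalg.inv(np.array(i["camera_from_world"]));p=(np.array(uv)-K[:2,2])/[K[0,0],K[1,1]]
        d=np.r_[p,1]
    else:
        o=obs or bot.get_obs();W=np.eye(4);W[:3,:3]=R.from_quat(o["tool_rot"]).as_matrix();W[:3,3]=o["eef_pos"]
        T=W@np.array(i["hand_eye"]);p=(np.array(uv)-K[:2,2])/[K[0,0],K[1,1]];r=np.linalg.norm(p)+1e-9
        d=np.r_[p/r*np.sin(r),np.cos(r)]
    return T[:3,3],T[:3,:3]@d/np.linalg.norm(d)
def atz(cam,uv,z,obs=None):
    c,d=ray(cam,uv,obs);return c+d*(z-c[2])/d[2]
def tri(rs):
    A=np.zeros((3,3));b=np.zeros(3)
    for c,d in rs:
        P=np.eye(3)-np.outer(d,d);A+=P;b+=P@c
    x=np.linalg.solve(A,b);return x,[np.linalg.norm((np.eye(3)-np.outer(d,d))@(x-c)) for c,d in rs]
E
python3 - <<'E'
from h import *
np.set_printoptions(precision=4,suppress=True)
print(bot.get_obs())
for c in("scene","top"):
    cv2.imwrite(f"pics/{c}0.png",bot.camera(c)); print(np.linalg.inv(bot.camera_info(c)["camera_from_world"]))
H={"keeper":0,"cover_handle":.066,"stand":0,"tongs_grip":.09,"tongs":.005,"truffle_center":.02,"praline":.006,"coin":.006,"ball_dispenser":0}
for n,z in H.items():
    rs=[]
    for c in("scene","top"):
        r=bot.spot_point(c,n)
        if r: print(n,c,r[0]["uv"],round(r[0]["confidence"],2),atz(c,r[0]["uv"],z)); rs.append(ray(c,r[0]["uv"]))
    if len(rs)==2: print("  tri",*tri(rs))
E
```

```text
{'clock': 0.0, 'joint_pos': array([ 1.102 ,  0.2414,  0.0037,  1.3352, -0.    ,  1.5708]), 'joint_vel': array([ 0.0003,  0.0005, -0.0001, -0.0015,  0.0001, -0.001 ]), 'tau': array([  0.0008, -37.2317,  25.2409,   0.017 ,   0.0002,  -0.    ]), 'eef_pos': array([0.2256, 0.4455, 0.2217]), 'tool_rot': array([ 0.2323,  0.9726, -0.001 , -0.0002]), 'ft_force': array([0.1783, 0.073 , 0.1247]), 'ft_torque': array([ 0.0025,  0.0012, -0.0005]), 'grasp_force': 0.0, 'grip_width': 0.08558464179167753}
[[ 0.5381 -0.5119  0.6697 -0.1202]
 [-0.8429 -0.3264  0.4278 -0.4476]
 [-0.0004 -0.7946 -0.6071  0.721 ]
 [ 0.      0.      0.      1.    ]]
[[ 0.0138 -0.9971  0.0748  0.483 ]
 [-0.9999 -0.0131  0.0098  0.0121]
 [-0.0088 -0.0749 -0.9971  1.0784]
 [ 0.      0.      0.      1.    ]]
keeper scene [253.0, 234.1] 0.91 [0.4743 0.1051 0.    ]
keeper top [289.2, 241.3] 0.73 [0.4752 0.1036 0.    ]
  tri [0.4746 0.1042 0.0002] [np.float64(0.0008957733803520425), np.float64(0.0008957733803519348)]
cover_handle scene [244.5, 210.2] 0.77 [0.4738 0.1228 0.066 ]
cover_handle top [270.9, 243.2] 0.72 [0.4713 0.135  0.066 ]
  tri [0.4747 0.1312 0.0617] [np.float64(0.005465851957501554), np.float64(0.005465851957501614)]
stand scene [376.9, 299.5] 0.71 [ 0.4546 -0.2317  0.    ]
stand top [442.4, 252.3] 0.82 [ 0.4562 -0.2261  0.    ]
  tri [ 0.4571 -0.2288 -0.0048] [np.float64(0.0019306101137802005), np.float64(0.001930610113780056)]
tongs_grip scene [380.4, 264.2] 0.89 [ 0.4646 -0.2259  0.09  ]
tongs_grip top [450.4, 253.1] 0.72 [ 0.4571 -0.2219  0.09  ]
  tri [ 0.4591 -0.2243  0.0933] [np.float64(0.003608492865797654), np.float64(0.0036084928657976255)]
tongs scene [374.5, 295.8] 0.6 [ 0.4566 -0.2249  0.005 ]
tongs top [444.5, 248.1] 0.49 [ 0.4654 -0.2295  0.005 ]
  tri [ 0.463  -0.2268  0.0006] [np.float64(0.004251806684799059), np.float64(0.004251806684799159)]
truffle_center top [451.4, 255.6] 0.19 [ 0.4501 -0.2405  0.02  ]
```

View pics/scene0.png

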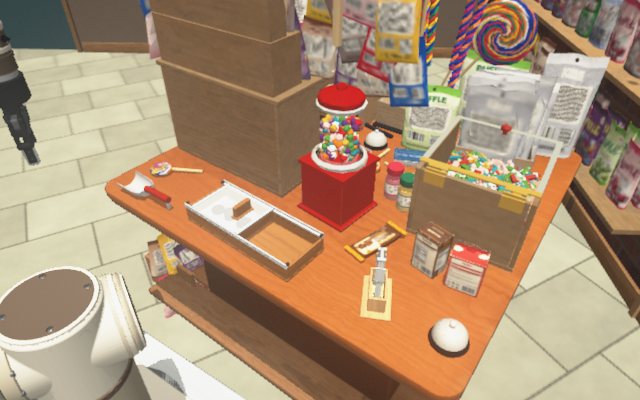

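View pics/top0.png

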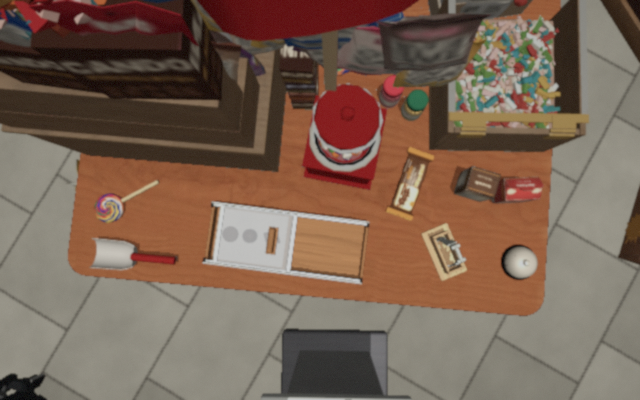

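The scene picture shows the covered keeper with its handle at about (242,209) and the tongs upright in their stand at (380,265). From the top the keeper is turned by about -7° with the handle at (271,241), and the stand at (443,252) is turned by about 25°.

```bash
python3 - <<'E'
from h import *
np.set_printoptions(precision=4,suppress=True)
bot.camera("top")
for n,z in(("keeper",.05),("stand",.01),("cover_handle",.082),("ball_dispenser",.1)):
    r=bot.silhouettes("top",n)
    if not r: print(n,"none");continue
    m=r[0]["mask"].astype(np.uint8);v,u=np.nonzero(m)
    P=np.array([atz("top",p,z)[:2] for p in np.c_[u,v]])*1000
    c,s,a=cv2.minAreaRect(P.astype(np.float32)); print(n,r[0]["confidence"],m.sum(),c,s,a,P.min(0),P.max(0))
o=bot.get_obs();print(R.from_quat(o["tool_rot"]).as_matrix())
E
```

```text
Traceback (most recent call last):
  File "h.py", line 15, in atz
    c,d=ray(cam,uv,obs);return c+d*(z-c[2])/d[2]
        ~~~^^^^^^^^^^^^
  File "h.py", line 5, in ray
    i=bot.camera_info(cam);K=np.array(i["intrinsics"])
ValueError: time passes only in moves, steps and waits
```

```bash
sed -i 's/^from workcell import bot/from workcell import bot\nfrom functools import lru_cache\ninfo=lru_cache(None)(lambda c: bot.camera_info(c))/; s/i=bot.camera_info(cam)/i=info(cam)/' h.py
cat > m.py <<'E'
from h import *
np.set_printoptions(precision=4,suppress=True)
def sil(n,z,cam="top"):
    r=bot.silhouettes(cam,n)
    if not r: print(n,"none");return
    m=r[0]["mask"].astype(np.uint8);v,u=np.nonzero(m)
    P=np.array([atz(cam,p,z)[:2] for p in np.c_[u,v]])*1000
    print(n,round(r[0]["confidence"],2),m.sum(),cv2.minAreaRect(P.astype(np.float32)),P.min(0),P.max(0))
E
python3 - <<'E'
from m import *
bot.camera("top")
for n,z in(("keeper",.05),("stand",.01),("cover_handle",.082),("ball_dispenser",.1)): sil(n,z)
print(R.from_quat(bot.get_obs()["tool_rot"]).as_matrix())
E
```

```text
keeper 0.55 9790 ((474.2560119628906, 106.52172088623047), (328.8957214355469, 128.81471252441406), 83.31053161621094) [394.503  -62.3918] [554.6513 273.7975]
stand 0.84 1296 ((458.1442565917969, -226.32537841796875), (110.32332611083984, 61.543663024902344), 23.080202102661133) [ 398.0669 -271.6271] [ 518.8942 -180.5447]
cover_handle 0.61 4512 ((481.6205749511719, 164.54959106445312), (158.38565063476562, 116.77641296386719), 84.05760955810547) [416.9964  81.7198] [546.6013 247.6427]
ball_dispenser none
[[-0.8921  0.4518 -0.    ]
 [ 0.4518  0.8921 -0.    ]
 [ 0.     -0.0001 -1.    ]]
```

```bash
python3 -m inch '[250,-266,-50,0,0,-1.22,0, 250,-266,-50,0,0,-1.22,0, 250,-266,-50,0,0,-1.22,0, 250,-266,-50,0,0,-1.22,0, 250,-266,-50,0,0,-1.22,0, 250,-266,-50,0,0,-1.22,0, 250,-266,-50,0,0,-1.22,0, 250,-266,-50,0,0,-1.22,0]'; python3 -m inch '[30,-40,-80,0,0,-0.22,0, 30,-40,-80,0,0,-0.22,0]'; python3 - <<'E'
from m import *
o=bot.get_obs();print(o["eef_pos"],R.from_quat(o["tool_rot"]).as_matrix()[:,1],o["joint_pos"])
E
```

```text
clock: 2.02
eef_pos: [0.4532, 0.2037, 0.1774]
tool_rot: [0.672, 0.74, 0.0, 0.0]
ft_force: [0.6, 0.5, 0.5]
grip_width: 0.0001
grasp_force: 0.0
clock: 2.18
eef_pos: [0.4822, 0.1689, 0.1078]
tool_rot: [0.75, 0.661, 0.003, 0.001]
ft_force: [0.5, 0.4, -0.6]
grip_width: 0.0005
grasp_force: 0.0
[0.4822 0.1689 0.1078] [ 0.9921 -0.1257  0.006 ] [ 0.337   0.3369 -0.1754  1.0518 -0.      2.0338]
```

```bash
python3 -m inch '[-5,3,-12,0,0,0,0, -5,3,-12,0,0,0,0, -5,3,-12,0,0,0,0]'; python3 - <<'E'
from m import *
o=bot.get_obs();cv2.imwrite("pics/w1.png",bot.camera("scene")[150:300,150:350].repeat(3,0).repeat(3,1))
E
```

```text
clock: 2.43
eef_pos: [0.473, 0.1727, 0.0942]
tool_rot: [0.748, 0.664, -0.001, -0.0]
ft_force: [-0.4, -0.3, 0.9]
grip_width: -0.0004
grasp_force: 0.0
```

View pics/w1.png

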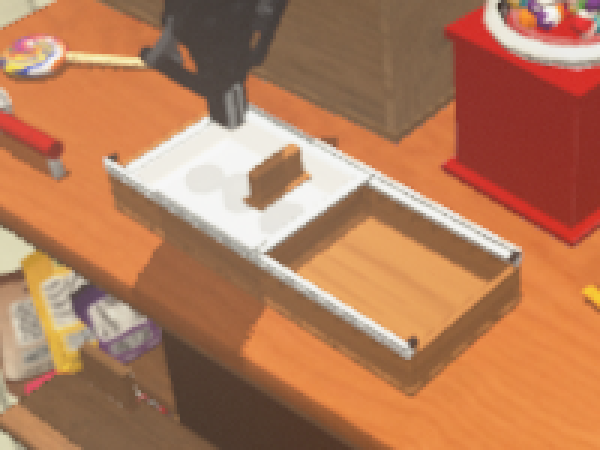

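The picture shows the fingertips at crop (230,125), left of the handle at (275,175) and in line with it along the rails. Next: lower and push.

```bash
python3 -m inch '[0,0,-10,0,0,0,0, -2,-16,-10,0,0,0,0, -3,-28,-10,0,0,0,0, -5,-40,-10,0,0,0,0, -6,-52,-10,0,0,0,0, -8,-65,-10,0,0,0,0, -9,-78,-10,0,0,0,0, -11,-91,-10,0,0,0,0]'; python3 -m inch '[-1,-13,0,0,0,0,0, -3,-26,0,0,0,0,0, -4,-38,0,0,0,0,0, -6,-48,0,0,0,0,0, -6,-56,0,0,0,0,0, -7,-62,0,0,0,0,0,-8,-67,0,0,0,0,0]'; python3 - <<'E'
from m import *
bot.camera("top");r=bot.spot_point("top","cover_handle")
print(r and (r[0]["confidence"],atz("top",r[0]["uv"],.066)))
E
```

```text
clock: 3.15
eef_pos: [0.4629, 0.081, 0.0853]
tool_rot: [0.748, 0.664, 0.001, 0.0]
ft_force: [-0.4, 1.1, 0.2]
grip_width: 0.0001
grasp_force: 0.0
clock: 3.73
eef_pos: [0.4547, 0.0144, 0.0849]
tool_rot: [0.748, 0.664, 0.0, 0.0]
ft_force: [-0.1, 0.3, 0.6]
grip_width: -0.0
grasp_force: 0.0
(0.68, array([0.4684, 0.1424, 0.066 ]))
```

```bash
python3 - <<'E'
from m import *
a=bot.camera("scene")[150:300,150:350].repeat(2,0).repeat(2,1);b=bot.camera("top")[170:320,180:380].repeat(2,0).repeat(2,1)
cv2.imwrite("pics/w2.png",np.hstack([a,b]))
E
```

```text
(no output)
```

View pics/w2.png

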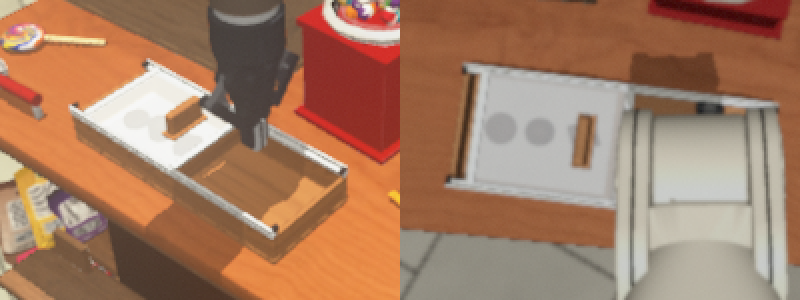

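The scene shows the cover unmoved: the fingers went past the handle, now at crop (258,147). I'll triangulate the tip and handle.

```bash
python3 - <<'E'
from m import *
print(bot.get_obs()["eef_pos"])
def aty(c,uv,y):
    c,d=ray(c,uv);return c+d*(y-c[1])/d[1]
print("tip@y",aty("scene",(279,224),.0144), "handle top scene",atz("scene",(242,202),.082),"handle top top",[atz("top",p,.082) for p in((272.5,240),(275,227.5),(269.5,253.5))])
print("tip at z",atz("scene",(279,224),.063))
print(bot.silhouettes("scene","cover_handle")[0]["uv"])
E
```

```text
[0.4547 0.0152 0.0847]
tip@y [0.4616 0.0144 0.0831] handle top scene [0.4795 0.133  0.082 ] handle top top [array([0.4779, 0.13  , 0.082 ]), array([0.5029, 0.1255, 0.082 ]), array([0.4511, 0.1353, 0.082 ])]
tip at z [0.4799 0.029  0.063 ]
[233.2, 208.9]
```

```bash
python3 -m inch '[0,0,30,0,0,0,0, 12,40,30,0,0,0,0, 18,80,30,0,0,0,0, 25,120,30,0,0,0,0, 28,162,30,0,0,0,0, 28,162,0,0,0,0,0, 28,162,-11,0,0,0,0, 28,162,-11,0,0,0,0]'; python3 - <<'E'
from m import *
o=bot.get_obs();im=bot.camera("wrist");a=bot.camera("scene")[160:280,170:330]
cv2.imwrite("pics/w3.png",np.hstack([cv2.resize(im,(480,300)),cv2.resize(a,(320,240)).__class__(cv2.copyMakeBorder(cv2.resize(a,(320,240)),0,60,0,0,0)) if 0 else cv2.copyMakeBorder(cv2.resize(a,(320,240)),0,60,0,0,0)]))
print(o["eef_pos"],info("wrist")["hand_eye"])
E
```

```text
clock: 4.65
eef_pos: [0.4798, 0.1779, 0.0706]
tool_rot: [0.746, 0.665, -0.003, -0.001]
ft_force: [-0.5, -0.5, 0.1]
grip_width: 0.0003
grasp_force: 0.0
[0.4798 0.1779 0.0706] [[ 0.0008 -0.9515 -0.3078  0.0774]
 [ 1.      0.0008  0.0002  0.    ]
 [ 0.0001 -0.3078  0.9515 -0.1509]
 [ 0.      0.      0.      1.    ]]
```

View pics/w3.png

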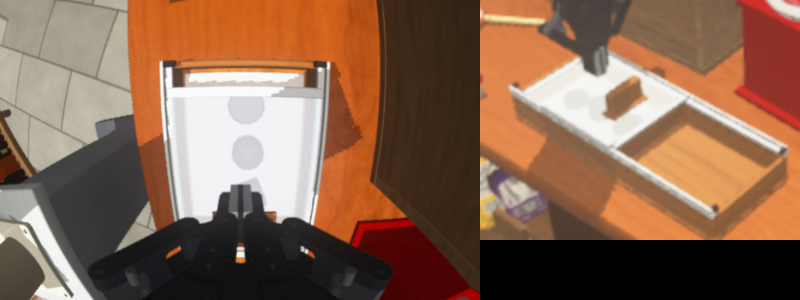

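The fingers are just left of the handle with no contact. Push at this height.

```bash
python3 -m inch '[-1,-12,0,0,0,0,0, -3,-24,0,0,0,0,0, -4,-36,0,0,0,0,0]'; python3 -m inch '[-1,-10,0,0,0,0,0, -2,-20,0,0,0,0,0, -3,-30,0,0,0,0,0, -5,-40,0,0,0,0,0, -6,-50,0,0,0,0,0, -7,-60,0,0,0,0,0, -8,-70,0,0,0,0,0]'; python3 - <<'E'
from m import *
bot.camera("top");r=bot.spot_point("top","cover_handle")
print(r and (r[0]["confidence"],atz("top",r[0]["uv"],.066)))
bot.camera("scene");r=bot.spot_point("scene","cover_handle")
print(r and (r[0]["confidence"],atz("scene",r[0]["uv"],.066)))
E
```

```text
clock: 5.0
eef_pos: [0.4789, 0.1395, 0.0747]
tool_rot: [0.748, 0.664, 0.001, 0.0]
ft_force: [0.2, -0.1, 0.1]
grip_width: -0.0
grasp_force: 0.0
clock: 5.58
eef_pos: [0.4704, 0.0701, 0.0737]
tool_rot: [0.748, 0.664, -0.0, -0.0]
ft_force: [-0.1, 0.6, -0.6]
grip_width: 0.0001
grasp_force: 0.0
[]
(0.77, array([0.4821, 0.1345, 0.066 ]))
```

```bash
python3 - <<'E'
from m import *
a=bot.camera("scene")[150:270,190:320]
a=cv2.resize(a,(650,600),interpolation=cv2.INTER_CUBIC)
i=info("scene");T=np.array(i["camera_from_world"]);K=np.array(i["intrinsics"])
o=bot.get_obs();e=o["eef_pos"]
for dz,c in((0,(0,0,255)),(-.022,(0,255,0)),(-.035,(255,0,0))):
    p=K@(T@np.r_[e+[0,0,dz],1])[:3];p=p[:2]/p[2];cv2.circle(a,tuple(int(x) for x in (p-[190,150])*5),5,c,-1);print(p)
cv2.imwrite("pics/w4.png",a)
E
```

```text
[261.142  216.0204]
[261.8369 223.4547]
[262.239  227.7572]
```

View pics/w4.png

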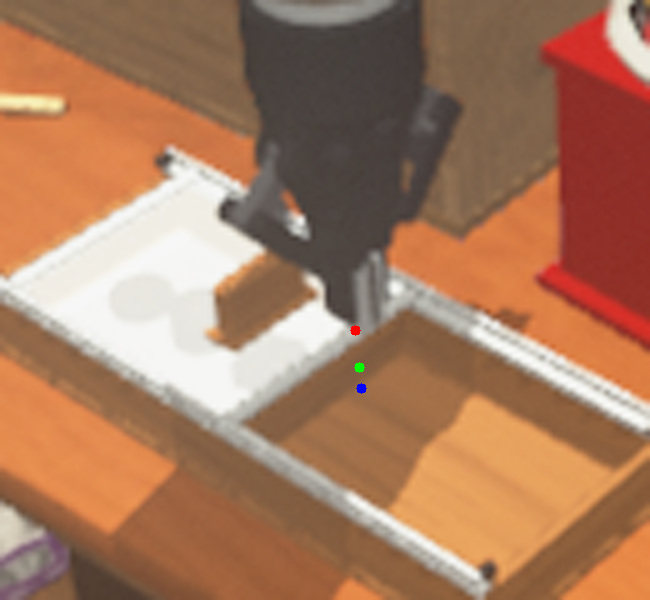

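The tip shows at crop (367,325), about level with the TCP dot rather than 22 mm below it, so the fingers cleared the handle. I'll go back left and descend in small steps, watching the force.

```bash
python3 -m inch '[0,0,30,0,0,0,0, 4,35,30,0,0,0,0, 8,75,30,0,0,0,0, 12,108,30,0,0,0,0, 12,108,0,0,0,0,0, 12,108,-6,0,0,0,0, 12,108,-6,0,0,0,0, 12,108,-6,0,0,0,0]'; python3 -m inch '[0,0,-4,0,0,0,0,0,0,-4,0,0,0,0]';python3 -m inch '[0,0,-4,0,0,0,0,0,0,-4,0,0,0,0]';python3 -m inch '[0,0,-4,0,0,0,0,0,0,-4,0,0,0,0]'
```

```text
clock: 6.5
eef_pos: [0.4816, 0.1786, 0.0673]
tool_rot: [0.748, 0.664, -0.001, -0.0]
ft_force: [-0.2, -0.9, 0.6]
grip_width: -0.0002
grasp_force: 0.0
clock: 6.67
eef_pos: [0.483, 0.1785, 0.0641]
tool_rot: [0.748, 0.664, 0.0, 0.0]
ft_force: [-0.3, -0.2, 0.3]
grip_width: -0.0003
grasp_force: 0.0
clock: 6.83
eef_pos: [0.4827, 0.1785, 0.0597]
tool_rot: [0.748, 0.664, 0.0, 0.0]
ft_force: [-0.2, -1.1, 0.4]
grip_width: 0.0002
grasp_force: 0.0
clock: 7.0
eef_pos: [0.4823, 0.1787, 0.0553]
tool_rot: [0.748, 0.664, -0.0, -0.0]
ft_force: [-0.2, -0.7, 0.1]
grip_width: -0.0001
grasp_force: 0.0
```

```bash
python3 -m inch '[-1,-10,0,0,0,0,0, -2,-20,0,0,0,0,0, -3,-30,0,0,0,0,0, -5,-40,0,0,0,0,0]'; python3 -m inch '[-1,-8,0,0,0,0,0, -2,-16,0,0,0,0,0]'
```

```text
clock: 7.33
eef_pos: [0.4781, 0.1389, 0.0558]
tool_rot: [0.748, 0.664, 0.001, -0.0]
ft_force: [2.8, 3.8, -2.4]
grip_width: -0.0001
grasp_force: 2.2
clock: 7.5
eef_pos: [0.4761, 0.1225, 0.0559]
tool_rot: [0.748, 0.664, 0.001, 0.0]
ft_force: [2.7, 4.0, -2.9]
grip_width: 0.0
grasp_force: 2.0
```

```bash
python3 -m inch '[-1,-10,0,0,0,0,0, -2,-20,0,0,0,0,0, -3,-30,0,0,0,0,0, -5,-40,0,0,0,0,0, -6,-50,0,0,0,0,0, -7,-60,0,0,0,0,0, -8,-70,0,0,0,0,0,-9,-80,0,0,0,0,0]'; python3 -m inch '[0,-5,0,0,0,0,0, -1,-9,0,0,0,0,0]'; python3 -m inch '[0,-5,0,0,0,0,0, -1,-9,0,0,0,0,0]'; python3 -m inch '[0,-4,0,0,0,0,0, -1,-8,0,0,0,0,0]'
```

```text
clock: 8.17
eef_pos: [0.4665, 0.0421, 0.056]
tool_rot: [0.748, 0.664, 0.0, -0.0]
ft_force: [1.3, 3.4, 1.6]
grip_width: 0.0
grasp_force: 2.2
clock: 8.33
eef_pos: [0.4655, 0.033, 0.0558]
tool_rot: [0.748, 0.664, -0.0, 0.0]
ft_force: [2.6, 2.5, 0.9]
grip_width: -0.0003
grasp_force: 1.6
clock: 8.5
eef_pos: [0.4645, 0.0246, 0.0557]
tool_rot: [0.748, 0.664, -0.0, 0.0]
ft_force: [2.8, 3.3, 1.2]
grip_width: 0.0001
grasp_force: 1.6
clock: 8.67
eef_pos: [0.4641, 0.0202, 0.0558]
tool_rot: [0.747, 0.665, 0.003, -0.003]
ft_force: [4.0, 21.0, -1.0]
grip_width: -0.0002
grasp_force: 10.8
```

At the stop: 21 N. Back off, rise, open the gripper and look at the chocolates.

```bash
python3 -m inch '[0,10,0,0,0,0,0, 0,10,40,0,0,0,0, 0,10,80,0,0,0,0, -40,0,110,0,0,0,0, -60,-40,140,0,0,0.1,100, -80,-70,170,0,0,0.2,100, -80,-100,180,0,0,0.3,100, -80,-130,190,0,0,0.4,100]'; python3 - <<'E'
from m import *
rs={}
for c in("top","scene"):
    im=bot.camera(c)
    if c=="top": cv2.imwrite("pics/t5.png",im[180:300,180:480].repeat(2,0).repeat(2,1))
    for n,z in(("truffle_center",.02),("praline",.006),("coin",.006),("cover_handle",.066),("tongs_grip",.09),("stand",0)):
        for r in bot.spot_point(c,n)[:1]: print(c,n,round(r["confidence"],2),r["uv"],atz(c,r["uv"],z))
E
```

```text
clock: 9.33
eef_pos: [0.382, -0.1072, 0.2446]
tool_rot: [0.602, 0.799, -0.001, 0.001]
ft_force: [1.2, 0.6, 0.1]
grip_width: 0.0483
grasp_force: 0.0
top truffle_center 0.43 [247.4, 234.0] [0.4896 0.1908 0.02  ]
top praline 0.69 [273.8, 240.7] [0.4761 0.1361 0.006 ]
top coin 0.64 [232.8, 233.8] [0.4896 0.2246 0.006 ]
top cover_handle 0.67 [331.8, 251.9] [0.4555 0.0114 0.066 ]
top tongs_grip 0.68 [452.0, 254.0] [ 0.4554 -0.225   0.09  ]
top stand 0.65 [444.2, 252.2] [ 0.4565 -0.2299  0.    ]
scene truffle_center 0.68 [226.9, 213.9] [0.4812 0.1899 0.02  ]
scene praline 0.56 [242.5, 225.1] [0.4811 0.1424 0.006 ]
scene coin 0.67 [218.0, 212.0] [0.4869 0.2265 0.006 ]
scene cover_handle 0.16 [251.8, 230.7] [0.4272 0.0637 0.066 ]
scene tongs_grip 0.69 [382.3, 270.4] [ 0.4518 -0.2361  0.09  ]
scene stand 0.92 [375.4, 296.1] [ 0.4609 -0.2252 -0.    ]
```

View pics/t5.png

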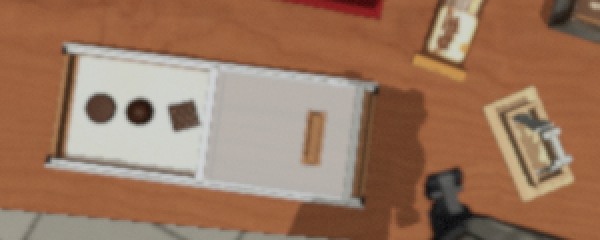

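Top view: cover open with its handle at crop (313,138). Coin, truffle and praline are at crop (100,108), (140,111) and (184,115), so the truffle is the middle one. Next I go above the tongs and look with the wrist camera.

```bash
python3 -m inch '[20,-40,-5,0,0,0.12,100, 45,-75,-5,0,0,0.12,100, 74,-117,-5,0,0,0.12,100, 74,-117,-5,0,0,0.12,100, 74,-117,-5,0,0,0.12,100, 74,-117,-5,0,0,0.12,100]'; python3 - <<'E'
from m import *
o=bot.get_obs();im=bot.camera("wrist");print(o["eef_pos"],R.from_quat(o["tool_rot"]).as_matrix()[:,1])
for n,z in(("stand",0),("tongs_grip",.09),("tongs",.005)):
    for r in bot.spot_point("wrist",n)[:1]: print(n,round(r["confidence"],2),r["uv"],atz("wrist",r["uv"],z,o))
w=cv2.resize(im,(500,312))
s=bot.camera("scene")[170:326,290:440].repeat(2,0).repeat(2,1)
i=info("scene");T=np.array(i["camera_from_world"]);K=np.array(i["intrinsics"])
p=K@(T@np.r_[o["eef_pos"],1])[:3];p=p[:2]/p[2];cv2.circle(s,tuple(int(x) for x in (p-[290,170])*2),3,(0,255,0),-1)
cv2.imwrite("pics/w6.png",np.hstack([w,s]))
E
```

```text
clock: 10.53
eef_pos: [0.4581, -0.2231, 0.2371]
tool_rot: [0.556, 0.831, -0.0, -0.001]
ft_force: [-0.3, -0.1, 0.5]
grip_width: 0.0853
grasp_force: 0.0
[ 0.4581 -0.2231  0.2371] [ 0.9244  0.3815 -0.0012]
stand 0.62 [319.4, 173.2] [ 0.4597 -0.2325  0.    ]
```

View pics/w6.png

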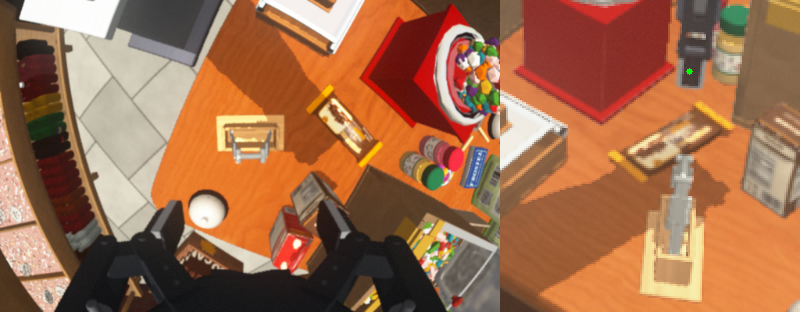

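The wrist view shows the stand at (250,135) with the tongs upright, and the finger tips at (183,203) and (320,203) in the half-size picture. I'll work out the tip offset from these pixels.

```bash
python3 - <<'E'
from h import *
np.set_printoptions(precision=4,suppress=True)
i=info("wrist");K=np.array(i["intrinsics"]);T=np.array(i["hand_eye"]);print(K)
def rt(uv):
    p=(np.array(uv)-K[:2,2])/[K[0,0],K[1,1]];r=np.linalg.norm(p);d=np.r_[p/r*np.sin(r),np.cos(r)]
    return T[:3,3],T[:3,:3]@d
for uv,y in(((234,260),-.0427),((410,260),.0427),((234,260),.0427)):
    c,d=rt(uv); print("open",c+d*(y-c[1])/d[1])
c,d=rt((320,246))
for x in(.011,0,-.011): print("shut",c+d*(x-c[0])/d[0])
for n,z in (("tongs_grip",0),):
    r=bot.silhouettes("wrist","tongs"); o=bot.get_obs()
    if r:
        m=r[0]["mask"];v,u=np.nonzero(m);print(r[0]["confidence"],u.min(),u.max(),v.min(),v.max())
        # bow top region: lowest rows in picture
        k=v>v.max()-6; print("bow bar @z.131",atz("wrist",(u[k].min(),v[k].mean()),.131,o),atz("wrist",(u[k].max(),v[k].mean()),.131,o))
E
```

```text
[[309.7069   0.     320.2954]
 [  0.     309.7069 201.5698]
 [  0.       0.       1.    ]]
open [ 0.0058 -0.0427 -0.0215]
open [ 0.0066  0.0427 -0.0229]
open [ 0.1518  0.0427 -0.2845]
shut [ 0.011  -0.0008 -0.0151]
shut [-0.     -0.0008  0.0073]
shut [-0.011  -0.0008  0.0297]
0.84 294 346 167 209
bow bar @z.131 [ 0.4453 -0.2375  0.131 ] [ 0.477  -0.2243  0.131 ]
```

By both the pixels and the contacts, the tips are about 8 mm behind the reported TCP when shut and about 21 mm behind when open. The pads will sit at the grip point (z = 0.09) with the reported TCP at about 0.062.

```bash
python3 -m inch '[0,-3,-35,0,0,0,100, 0,-3,-70,0,0,0,100, 0,-3,-105,0,0,0,100, 0,-3,-130,0,0,0,100, 0,-3,-150,0,0,0,100, 0,-3,-174,0,0,0,100,0,-3,-174,0,0,0,100,0,-3,-174,0,0,0,100]';  python3 - <<'E'
from m import *
s=bot.camera("scene")[200:326,320:440];w=bot.camera("wrist")
cv2.imwrite("pics/w7.png",np.hstack([cv2.resize(s,(360,378)),cv2.resize(w[130:382,180:460],(420,378))]))
E
```

```text
clock: 11.5
eef_pos: [0.4571, -0.2249, 0.0634]
tool_rot: [0.555, 0.832, -0.0, -0.001]
ft_force: [-0.4, -0.6, 0.0]
grip_width: 0.0858
grasp_force: 0.0
```

View pics/w7.png

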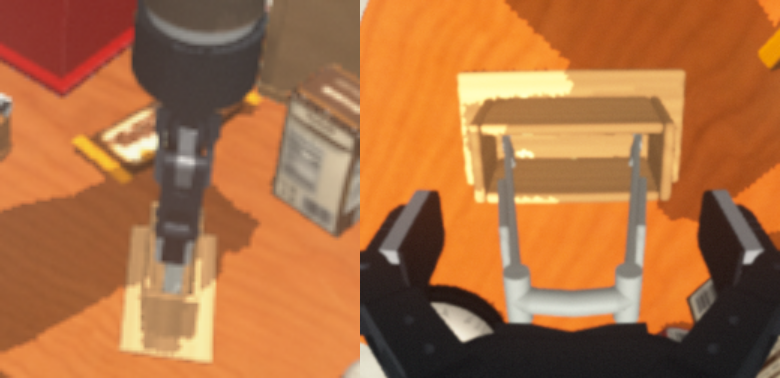

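The wrist view shows the tong arms at (505,640), centred between the fingers at 412 and 730. Closing gently to 50 %.

```bash
python3 -m inch '[0,0,0,0,0,0,50, 0,0,0,0,0,0,50, 0,0,0,0,0,0,50, 0,0,0,0,0,0,50, 0,0,0,0,0,0,50, 0,0,0,0,0,0,50]'
```

```text
clock: 12.1
eef_pos: [0.4603, -0.2267, 0.0663]
tool_rot: [0.556, 0.831, 0.001, 0.003]
ft_force: [-0.0, 0.3, 7.8]
grip_width: 0.0429
grasp_force: 7.3
```

```bash
python3 -m inch '[0,0,10,0,0,0,50, 0,0,30,0,0,0,50, 0,0,55,0,0,0,50, 0,0,80,0,0,0,50, 0,0,110,0,0,0,50, 0,0,135,0,0,0,50, 0,0,135,0,0,0,50]'; python3 - <<'E'
from m import *
s=bot.camera("scene")[150:326,320:440];w=bot.camera("wrist")
cv2.imwrite("pics/w8.png",np.hstack([cv2.resize(s,(280,411)),cv2.resize(w[100:375,180:460],(420,411))]))
print(bot.get_obs()["eef_pos"])
for c in("scene","wrist"):
  r=bot.spot_point(c,"tongs");print(c,r[:1])
E
```

```text
clock: 12.68
eef_pos: [0.461, -0.2274, 0.2053]
tool_rot: [0.556, 0.831, 0.001, 0.005]
ft_force: [0.6, 0.1, -0.7]
grip_width: 0.0429
grasp_force: 2.8
[ 0.4588 -0.2263  0.2005]
scene [{'uv': [385.6, 244.6], 'confidence': 0.77}]
wrist []
```

View pics/w8.png

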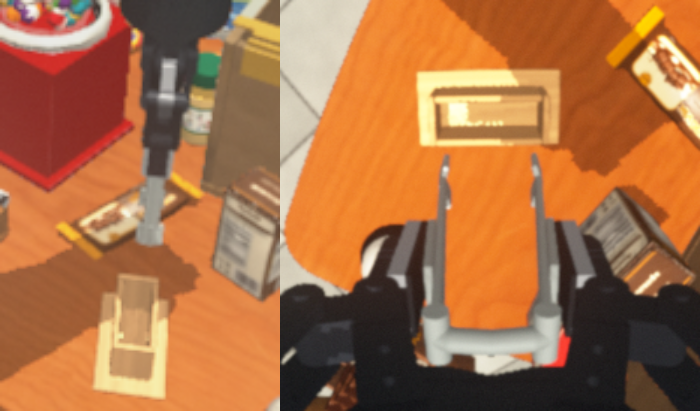

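The stand is empty, and the tongs hang straight in the gripper with tips at (445,180) and (535,180) in the wrist half. Carry them over the truffle.

```bash
python3 -m inch '[0,12,0,0,0,-0.05,50, 2,37,0,0,0,-0.12,50, 4,67,0,0,0,-0.2,50, 6,99,0,0,0,-0.27,50, 8,131,0,0,0,-0.34,50, 10,163,0,0,0,-0.42,50, 12,195,0,0,0,-0.51,50, 14,227,0,0,0,-0.51,50]'; python3 -m inch '[2,32,0,0,0,0,50, 4,64,0,0,0,0,50, 7,94,0,0,0,0,50, 9,124,-5,0,0,0,50, 11,150,-10,0,0,0,50, 12,170,-15,0,0,0,50, 13,182,-20,0,0,0,50, 13,186,-20,0,0,0,50]'; python3 -m inch '[0,0,0,0,0,0,50,0,0,0,0,0,0,50]'; cat > loc.py <<'E'
from m import *
o=bot.get_obs();e=o["eef_pos"];print(e,R.from_quat(o["tool_rot"]).as_matrix()[:,1])
im=bot.camera("wrist");cv2.imwrite("pics/w9.png",im)
for n,z in(("truffle_center",.02),("tongs",e[2]-.058)):
    for c in("wrist","scene","top"):
        if c!="wrist" : bot.camera(c)
        for r in bot.spot_point(c,n)[:1]: print(c,n,round(r["confidence"],2),r["uv"],atz(c,r["uv"],z,o))
E
python3 loc.py
```

```text
clock: 13.55
eef_pos: [0.4708, 0.0025, 0.1973]
tool_rot: [0.749, 0.663, -0.001, -0.001]
ft_force: [1.1, 0.3, -0.9]
grip_width: 0.0428
grasp_force: 2.8
clock: 14.22
eef_pos: [0.4837, 0.1882, 0.1763]
tool_rot: [0.747, 0.665, -0.002, -0.001]
ft_force: [-0.2, -0.4, -0.7]
grip_width: 0.043
grasp_force: 2.8
clock: 14.38
eef_pos: [0.4849, 0.1862, 0.1785]
tool_rot: [0.748, 0.664, -0.001, 0.0]
ft_force: [0.3, -0.6, -0.8]
grip_width: 0.0429
grasp_force: 2.8
[0.4849 0.1862 0.1785] [ 0.993  -0.1178 -0.001 ]
wrist truffle_center 0.85 [324.3, 181.7] [0.4888 0.1844 0.02  ]
scene truffle_center 0.71 [225.2, 212.0] [0.4845 0.1983 0.02  ]
top truffle_center 0.51 [248.2, 235.6] [0.4862 0.1891 0.02  ]
top tongs 0.41 [240.2, 234.5] [0.4878 0.1877 0.1205]
```

View pics/w9.png

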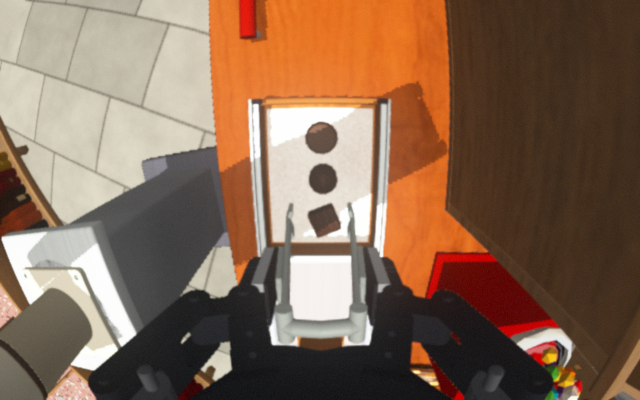

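The wrist view shows the truffle at (322,179) and the tips at (290,206) and (351,206), still high above it.

```bash
python3 - <<'E'
from m import *
o=bot.get_obs()
for uv in((290,207),(351,207)):
    for z in(.11,.1205,.13): print(z,atz("wrist",uv,z,o))
r=bot.silhouettes("wrist","truffle_center");print([(x["confidence"],x["uv"],x["mask"].sum()) for x in r[:2]], atz("wrist",r[0]["uv"],.022,o))
E
```

```text
0.11 [0.463  0.1916 0.11  ]
0.1205 [0.4645 0.195  0.1205]
0.13 [0.4658 0.1981 0.13  ]
0.11 [0.5086 0.1862 0.11  ]
0.1205 [0.5079 0.1899 0.1205]
0.13 [0.5073 0.1933 0.13  ]
[(0.6, [321.5, 180.2], np.int64(700))] [0.4867 0.1876 0.022 ]
```

```bash
python3 -m inch '[1,1,-25,0,0,0,50, 1,1,-50,0,0,0,50, 1,1,-70,0,0,0,50, 1,1,-82,0,0,0,50, 1,1,-92,0,0,0,50, 1,1,-99,0,0,0,50, 1,1,-105,0,0,0,50, 1,1,-105,0,0,0,50]'; sed -i 's/w9/w10/' loc.py; python3 loc.py; python3 - <<'E'
import cv2,numpy as np
from workcell import bot
a=cv2.imread("pics/w10.png")[90:290,220:420];s=bot.camera("scene")[150:270,170:290]
cv2.imwrite("pics/w10c.png",np.hstack([cv2.resize(a,(400,400)),cv2.resize(s,(400,400))]))
E
```

```text
clock: 15.65
eef_pos: [0.4859, 0.188, 0.0731]
tool_rot: [0.747, 0.664, -0.001, -0.0]
ft_force: [0.2, -0.8, -0.5]
grip_width: 0.0429
grasp_force: 2.8
[0.4859 0.188  0.0731] [ 0.9931 -0.1172 -0.0011]
wrist truffle_center 0.6 [322.2, 218.5] [0.4871 0.1867 0.02  ]
scene truffle_center 0.65 [227.1, 215.1] [0.4779 0.1864 0.02  ]
top truffle_center 0.63 [290.6, 241.8] [0.4743 0.0989 0.02  ]
scene tongs 0.76 [230.9, 214.7] [0.4883 0.184  0.0151]
top tongs 0.46 [249.7, 236.7] [0.4839 0.1866 0.0151]
```

View pics/w10c.png

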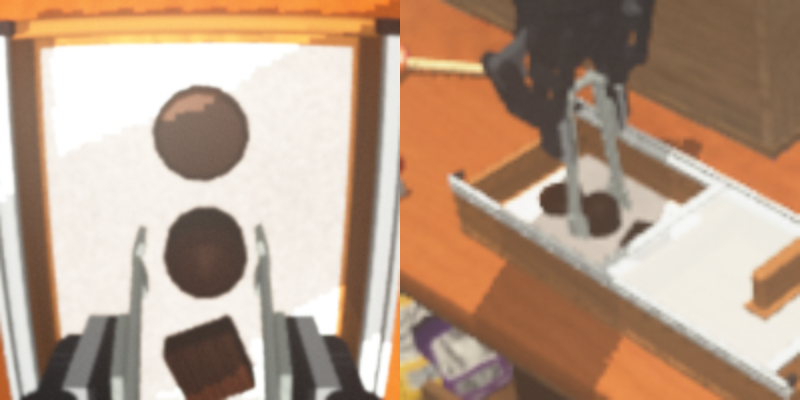

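The tips straddle the truffle (crop 140 and 262 around 205). Close in steps.

```bash
python3 -m inch '[1,0,-2,0,0,0,50, 1,0,-2,0,0,0,48, 1,0,-2,0,0,0,47, 1,0,-2,0,0,0,46, 1,0,-2,0,0,0,45, 1,0,-2,0,0,0,45, 1,0,-2,0,0,0,45]'; python3 -m inch '[0,0,0,0,0,0,44,0,0,0,0,0,0,43,0,0,0,0,0,0,43,0,0,0,0,0,0,43]'; python3 -m inch '[0,0,0,0,0,0,42,0,0,0,0,0,0,41,0,0,0,0,0,0,41,0,0,0,0,0,0,41]'
```

```text
clock: 16.83
eef_pos: [0.4873, 0.1881, 0.0719]
tool_rot: [0.747, 0.664, 0.0, 0.0]
ft_force: [-0.6, -0.0, -1.5]
grip_width: 0.0383
grasp_force: 3.2
clock: 17.17
eef_pos: [0.4873, 0.1882, 0.0721]
tool_rot: [0.747, 0.664, 0.0, -0.0]
ft_force: [0.3, 0.2, 0.1]
grip_width: 0.0368
grasp_force: 18.2
clock: 17.5
eef_pos: [0.4873, 0.1882, 0.0722]
tool_rot: [0.747, 0.664, 0.0, -0.0]
ft_force: [-1.4, -0.7, 3.4]
grip_width: 0.0359
grasp_force: 51.4
```

Firm grip; lift.

```bash
python3 -m inch '[0,0,5,0,0,0,41, 0,0,15,0,0,0,41, 0,0,30,0,0,0,41, 0,0,50,0,0,0,41, 0,0,75,0,0,0,41, 0,0,100,0,0,0,41, 0,0,120,0,0,0,41, 0,0,135,0,0,0,41]'; python3 -m inch '[0,0,5,0,0,0,41, 0,0,5,0,0,0,41, 0,0,5,0,0,0,41, 0,0,5,0,0,0,41, 0,0,5,0,0,0,41, 0,0,5,0,0,0,41]';  python3 - <<'E'
from m import *
a=bot.camera("wrist")[90:290,220:420];s=bot.camera("scene")[130:270,160:300]
cv2.imwrite("pics/w11.png",np.hstack([cv2.resize(a,(400,400)),cv2.resize(s,(400,400))]))
rs=[]
for c in("scene","top"):
    bot.camera(c);r=bot.spot_point(c,"truffle_center")
    if r: print(c,r[0]); rs.append(ray(c,r[0]["uv"]))
if len(rs)==2: print(tri(rs))
E
```

```text
clock: 18.17
eef_pos: [0.4881, 0.1883, 0.2099]
tool_rot: [0.747, 0.664, 0.002, 0.001]
ft_force: [0.1, 0.7, -1.6]
grip_width: 0.0362
grasp_force: 51.3
clock: 18.67
eef_pos: [0.4866, 0.1878, 0.2107]
tool_rot: [0.747, 0.664, -0.001, -0.0]
ft_force: [-0.0, -0.7, -1.0]
grip_width: 0.0361
grasp_force: 51.3
top {'uv': [234.8, 235.3], 'confidence': 0.54}
```

View pics/w11.png

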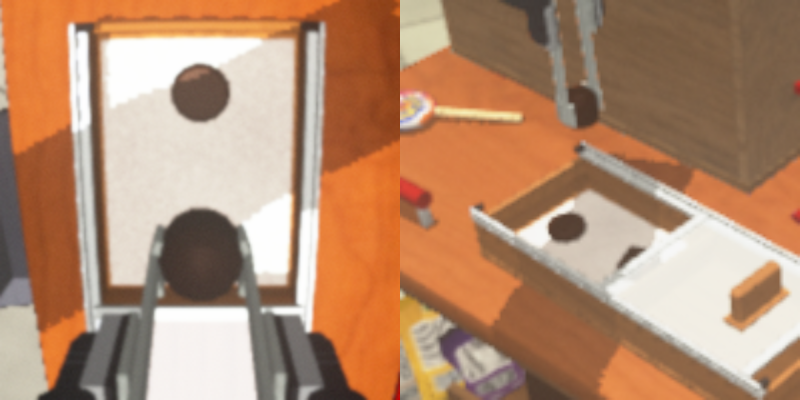

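The truffle is held in the tongs at crop (580,105), about 14 cm up; coin and praline are still in place and the cover is open.

```bash
python3 -c "
from workcell import bot
print(bot.job_done())"
```

```text
the job is handed in; nothing more can be done
None
```

I handed the job in at about 19 s of the 61 s allowed. The cover is open at its stop, the tongs hold the truffle about 14 cm above the table, and the praline and coin are still in place; no verdict was returned.

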